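# Brace the jar in its holder and unscrew the tight lid

## Task

Swing the jar holder's bar down across the front of the six-sided jar until it rests in its catch, so that the jar is braced. Then unscrew the jar's tight lid, stop turning when the threads let go, lift it off and finish still gripping it, level, a couple of centimetres above the open jar. The jar must stay standing in its holder with the bar down, and the other things on the table stay where they are.

Things in the scene. Friction and masses are not known exactly. Their poses are not given: they have to be found in the camera images.
- holder: Jar holder fixed on the table: wooden board 130 x 170 mm, its floor 20 mm above the table, with a back fence (rubber face 32 mm behind the jar's axis, top 66 mm above the table), two low cheeks beside the jar and two posts in front, 58 mm left and right. Origin: on the table under the jar's place. x points from the open front to the fence, y to the left post (pivot), z up.
- holder_pivot (a point): Pivot of the bar, on the left post of the holder, 54 mm above the table, at x -39.5 mm, y +58 mm of the holder. The bar's hinge axis runs through it along the holder's x axis.
- holder_catch (a point): The catch: an open-topped steel U on the right post (y -58 mm of the holder), where the middle of the closed bar lies, 54 mm above the table.
- bar (a joint): Angle of the holder's steel bar (6 mm thick, 16 mm broad, rubber pad to the jar, 70 g) about its pivot, in the upright plane along the holder's y axis. 0: level across the jar's front, resting in the catch (a stop); 1.57: straight up; at most 1.95. It starts about upright. The pivot is a little stiff (0.03 N m): near upright the bar stays where it is left, below about 0.9 rad it sinks.
- bar_grip (a point): Middle of the turned wooden hand grip on the bar's end, 18 mm in diameter, 28 mm long along the bar, 160 mm from the pivot. Closed, it lies outside the catch and beyond the board's edge, at y -102 mm of the holder, 54 mm above the table.
- jar_center (a point): Loose six-sided glass jar of dried chillies, 62 mm across flats, body 60 mm high, then a round neck (46 mm), rim at 78 mm; 0.3 kg. One flat faces the back fence, one the front; unbraced it turns with the lid, braced it has about 0.07 rad of play. This point: on its axis, 30 mm above its underside. Axes as the holder's.
- jar_mouth (a point): Centre of the jar's rim, 78 mm above its underside (98 mm above the table).
- lid_center (a point): Centre of the loose steel twist-off lid with ribbed edge, 60 mm in diameter, 16 mm high, 30 g. Screwed on, its lower edge is 87 mm above the table, 11 mm below the jar's rim; the jar's shoulder begins 5 mm below that edge. z up; screwed tight its x axis is parallel to the jar's. Counter-clockwise from above unscrews; it takes about 0.35 to 0.55 N m.
- lid_rim (a point): Point on the lid's edge, 30 mm from its axis along its x axis; lid tight, it lies towards the back fence. Turning, the lid rises 1.4 mm, and its three lugs leave the threads after 1.05 rad (60 degrees); the sealing ring then lifts it 2 mm and it can be lifted off. From 1.7 rad (97 degrees) the lugs run up against the next threads.
- salt_mill_center (a point): Chrome salt mill with a press button on top, 46 mm in diameter, 115 mm high; bystander. Point half-way up.
- tortilla_dish_center (a point): White round ceramic tortilla dish with closed lid and knob, 214 mm in diameter, 104 mm high; bystander. Point half-way up.
- glass_bowl_center (a point): Small empty glass bowl, 96 mm in diameter, 45 mm high, on a cork coaster 110 mm in diameter, 6 mm thick; bystander. Point half-way up the bowl.
- spatula_center (a point): Black nylon slotted spatula, 310 mm long, 78 mm wide, lying flat; bystander. Point at its middle.
- tongs_center (a point): Stainless steel tongs, 240 mm long, 65 mm wide, lying flat; bystander. Point at their middle.
- round_jar_center (a point): Round glass jar of nuts with black lid, 68 mm in diameter, 106 mm high; bystander, not the jar to open. Point half-way up.

How it is judged:
By the outcome, as a careful person would: the job done as asked, in the order asked, and still so for the second after the job is handed in, while the arm keeps its last pose, push and grip.
It also fails if it takes over 51 s, if anything falls off the work surface, if the arm or the gripper's body presses on something with over 40 N, if the wrist force passes 120 N, or if a joint passes its speed limit or range.

## Robot

A 7-joint arm with a two-finger parallel gripper is mounted at the origin on the work surface. World frame = base frame: x ahead of the robot, y to its left, z up, the work surface at z = 0. Lengths are in mm, angles in rad, forces in N, time in s.
With the tool pointing down it reaches from about 425 to 875 mm from the base axis. Payload 4.7 kg.
Tool frame: the origin (TCP) lies at the very end of the fingers, on their centre line; the grasp point (between the pads) lies 19 mm behind it (ctrl.grip_depth is the distance from the TCP to the grasp point, in mm); y points along the fingers, x is the direction in which the jaws open and shut, and the axes are right-handed (so a half turn about y gives the same grasp; the last joint's range is limited). The gripper opens to 85 mm and grips with 20 to 120 N. Pads are 22 mm wide; open, the fingers measure 114 mm over their backs; the gripper's body (76 mm by 85 mm) begins 54 mm behind the grasp point. The pads swing forward as they close: fully open they stand 13 mm farther back than shut.
Start: joints at [1.225, 0.321, -0.07, 1.45, 0.023, 1.371, -0.057], TCP at [228.838, -608.406, 231.349] pointing down, gripper open.
Joint ranges: [-2.86, 2.86], [-0.3, 2.09], [-1.38, 1.24], [0.06, 2.45], [-1.56, 4.7], [0.09, 2.05], [-2.69, 2.69]. Speed limits (rad/s): [2.57, 2.57, 3.14, 3.14, 3.14, 3.14, 3.14].

## Interface

Orientations are given as a unit quaternion [w, x, y, z].
In Python, from plant import state, vision, job, finder, ctrl gives the robot as it stands. The module is installed in compiled form; this text tells all that it offers.
- The arm moves only by the tool servo_tool, never from a script. Its arguments are lists of equal length, an entry for each row: "fingers": the opening, from 0 (shut) to 1 (fully open); "dp": the shift along the tool's x, y, z in m, a list of three; "twist": the turn about the tool's y in rad. In form: {"fingers": [fingers, ...], "dp": [[x, y, z], ...], "twist": [twist, ...]}. A call has 1 to 5 rows; each row is the pose to reach, as a shift and turn from the pose commanded when the call began, along the tool's axes at that moment; what a row does not reach only later rows make up. A row lasts 1/8 s, in which the tool goes at most 62.5 mm and 10.7 degrees, less where a joint would pass 70% of its speed; a pose out of reach is approached as far as the arm can. A call with a gripper value outside its range is refused whole. The fingers move at their own pace and stop on an object; "force" is the grip in N (left out, the last holds). Time passes only in rows, so rows that repeat a pose let the fingers close. It gives the time, the measured TCP pose, the force and the opening at its end, in the units of the state.
- state(): the state, without advancing time (a new reading comes with each control period).
- vision.snapshot(name): name is "scene" or "side" or "wrist"; returns the picture (480x640x3 uint8, red, green, blue); there is no depth.
- vision.camera_model(name): a dict with "K" (3x3 intrinsics, pixels), "position" and "orientation" of the camera in the world; the wrist camera has in their place "tool_from_camera" (4x4, takes a point from camera to tool coordinates, whose origin is the TCP and whose axes are the tool frame's). Camera axes: x right, y down, z forward; pixel columns grow to the right and rows downward; lengths in mm; the calibration is good to about 2 mm. A picture is of the moment at which its call begins: read the wrist's pose just before it. camera_model takes no time and is no camera call.
- job.job_done(): hands the job in, once; it reports no verdict.
Trained networks look in the newest picture that a camera, given by its name, has taken for a name from the list of things; names that differ only in an ending like _2 or _b are one class to them, and where a whole thing is asked for, a point or a joint stands for the part that bears it (a point fixed in the world has none). Each returns a list of dicts, best first, with "confidence" (0 to 1); they miss things now and then, are a little off and sometimes report something else, mostly with a low value. They report only what shows in the picture. A call takes as long as a camera call.
- finder.boxes_of(camera, target): "uv" ([column, row] in pixels, amid what is visible of it).
- finder.tip_of(camera, target): "uv" ([column, row] in pixels: a listed point, or the origin of a listed thing).
The state is a dict: "time": time; "joint_positions": joint angles; "qvel": joint speeds; "joint_efforts": joint torques, N m; "ee_pos": TCP position; "tool_rot": TCP orientation; "contact_force": force on the tool from outside, world axes, zero at the start; "moment": the same for the moment, N m; "gripper_width": finger opening in mm.
Only numpy, scipy, OpenCV 4.12 (cv2) and the standard library are available. Lean on these libraries where they do the work, as an engineer would, in place of code of your own. Each camera call takes 0.05 s, during which the arm holds its last target.

## Working session

There is one attempt and no reset: what is moved stays moved. The work goes in short steps, Python scripts to look and compute and a tool call to move; the robot and the scene stay as the last step left them, time stands still between calls to the robot, and variables do not carry over. Pictures are saved under pics/ and viewed, and the job is handed in when it is done.

Besides the shell and the picture viewer there is one more tool, called after "Emit:" by a JSON object that holds its "fn" and its "kwargs", one argument or row to a line. servo_tool: Moves the arm, as the interface text tells. Its arguments: {"type":"object","properties":{"fingers":{"type":"array"},"dp":{"type":"array"},"twist":{"type":"array"},"force":{"type":"number"}},"required":["fingers","dp","twist"]}

```bash
mkdir -p pics; python3 - <<'E'
from plant import state, vision, job, finder, ctrl
import cv2
s=state(); print(s)
print(ctrl.grip_depth)
for n in ["scene","side","wrist"]:
    m=vision.camera_model(n); print(n,m)
    im=vision.snapshot(n); cv2.imwrite(f"pics/{n}0.png",im[:,:,::-1])
    for t in ["holder","holder_pivot","holder_catch","bar_grip","jar_mouth","lid_center","lid_rim","jar_center"]:
        r=finder.tip_of(n,t)
        print(n,t,[(q["uv"],q["confidence"]) for q in r[:2]])
print(state()["time"])
E
```

```text
{'time': 0.0, 'joint_positions': array([ 1.22510658,  0.32180954, -0.07008443,  1.45168857,  0.022594  ,
        1.37079698, -0.05689853]), 'qvel': array([ 0.00060982,  0.00096815, -0.00077257, -0.00256657,  0.00049776,
        0.00053731, -0.00172629]), 'joint_efforts': array([ 5.56009836e-04, -4.93574309e+01, -3.81629197e-01, -3.14327967e+01,
        1.28514133e-02,  1.15440076e-02, -2.69557262e-06]), 'ee_pos': array([ 228.61423605, -607.88842454,  230.22542827]), 'tool_rot': array([ 0.58175804, -0.58104249,  0.40303404, -0.40188402]), 'contact_force': array([ 0.56152003, -0.06354262,  0.9866788 ]), 'moment': array([-0.03151689, -0.02818018, -0.02483957]), 'gripper_width': 85.74196498733069}
18.700000000000003
scene {'K': array([[503.51467621,   0.        , 323.93372244],
       [  0.        , 503.51467621, 245.28363349],
       [  0.        ,   0.        ,   1.        ]]), 'position': array([1248.25291142, -443.12250284, 1001.60923337]), 'orientation': array([-0.31699613,  0.80370042,  0.47169491, -0.17630371])}
scene holder [([368.4, 254.5], 0.85), ([369.6, 235.0], 0.17)]
scene h
[... 1020 characters left out ...]
4.0], 0.59)]
wrist {'K': array([[407.08137258,   0.        , 319.97443196],
       [  0.        , 407.08137258, 247.60312449],
       [  0.        ,   0.        ,   1.        ]]), 'tool_from_camera': array([[ 9.99999191e-01, -4.30092665e-04, -1.19683176e-03,
         2.05138203e-01],
       [ 1.01678514e-03, -2.94883867e-01,  9.55532559e-01,
        -1.41809529e+02],
       [-7.63893921e-04, -9.55533003e-01, -2.94883191e-01,
         7.54226120e+01],
       [ 0.00000000e+00,  0.00000000e+00,  0.00000000e+00,
         1.00000000e+00]])}
wrist holder []
wrist holder_pivot []
wrist holder_catch []
wrist bar_grip []
wrist jar_mouth []
wrist lid_center []
wrist lid_rim []
wrist jar_center []
1.35
```

View images.

View pics/scene0.png

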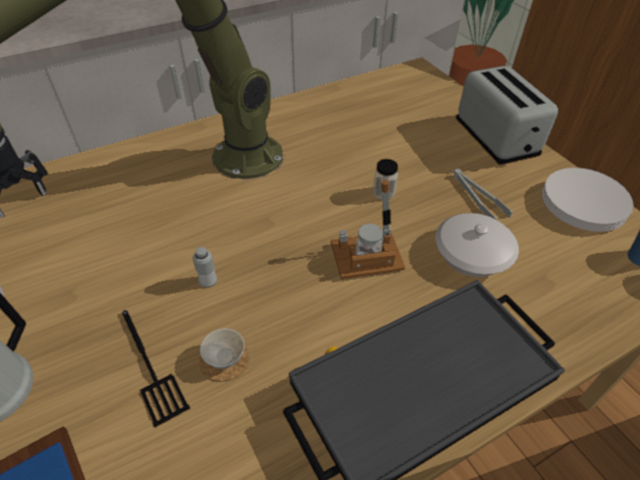

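View pics/side0.png

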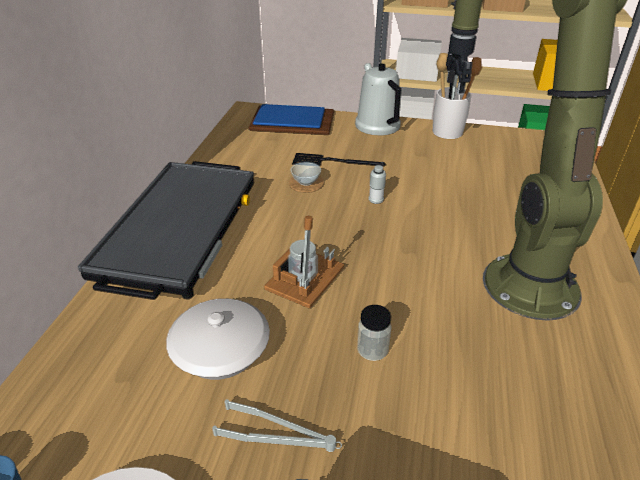

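```bash
cat > h.py <<'E'
import numpy as np, cv2
from scipy.spatial.transform import Rotation as R
def rot(q): return R.from_quat([q[1],q[2],q[3],q[0]]).as_matrix()
def ray(m,uv):
    d=np.linalg.inv(m["K"])@np.array([uv[0],uv[1],1.]); return m["position"],rot(m["orientation"])@(d/np.linalg.norm(d))
def proj(m,p):
    c=rot(m["orientation"]).T@(np.asarray(p,float)-m["position"]); c=m["K"]@c; return c[:2]/c[2]
def tri(rs):
    A=sum(np.eye(3)-np.outer(d,d) for o,d in rs); b=sum((np.eye(3)-np.outer(d,d))@o for o,d in rs)
    x=np.linalg.solve(A,b); return x,[np.linalg.norm((np.eye(3)-np.outer(d,d))@(x-o)) for o,d in rs]
def atz(r,z): o,d=r; return o+d*(z-o[2])/d[2]
E
python3 - <<'E'
from plant import vision,state
from h import *
np.set_printoptions(precision=1,suppress=True)
a=vision.camera_model("scene");b=vision.camera_model("side")
P=dict(holder=([368.4,254.5],[301.3,280.7],0),pivot=([369.9,234.8],[308.7,281.1],54),catch=([340.6,239.3],[328.4,253.6],54),grip=([382,184.4],[307.1,223.4],214),mouth=([369.6,228.7],[303.6,249.7],98),rim=([373.7,241.7],[292,245.5],95),jar=([366.8,242.2],[303.1,264],50),lid=([372.8,234.8],None,95))
for k,(u,v,z) in P.items():
    print(k,atz(ray(a,u),z),atz(ray(b,v),z) if v else '',tri([ray(a,u),ray(b,v)]) if v else '')
s=state();print(rot(s["tool_rot"]))
for n in ["scene","side"]:
    im=cv2.imread(f"pics/{n}0.png"); c=(365,225) if n=="scene" else (310,250)
    w=im[c[1]-75:c[1]+75,c[0]-100:c[0]+100]
    cv2.imwrite(f"pics/{n}0z.png",cv2.resize(w,None,fx=4,fy=4,interpolation=cv2.INTER_CUBIC))
E
```

```text
holder [542.3 110.8   0. ] [556.3 104.7   0. ] (array([551.4, 108.4,   6.7]), [np.float64(4.197953272852802), np.float64(4.197953272852891)])
pivot [524.6 121.8  54. ] [524.4 159.6  54. ] (array([521.8, 134.4,  37.6]), [np.float64(9.30872540834865), np.float64(9.30872540834878)])
catch [501.7  46.4  54. ] [499.2  51.6  54. ] (array([499.7,  47.9,  51.1]), [np.float64(0.26374975161427966), np.float64(0.2637497516143173)])
grip [520.4 143.2 214. ] [528.2 151.7 214. ] (array([525.2, 145.1, 212.8]), [np.float64(5.129121493232765), np.float64(5.129121493232787)])
mouth [539.9 106.5  98. ] [549.5 102.2  98. ] (array([546.3, 104.7, 102.2]), [np.float64(2.8204773094244318), np.float64(2.8204773094244704)])
rim [580.1  92.7  95. ] [581.3  89.   95. ] (array([581. ,  91.5,  96.8]), [np.float64(0.4487007151414129), np.float64(0.4487007151416667)])
jar [539.9 102.6  50. ] [552.4  98.6  50. ] (array([548. , 100.9,  55.1]), [np.float64(4.078610653912475), np.float64(4.078610653912465)])
lid [559.3 103.7  95. ]  
[[ 0.4  0.   0.9]
 [-0.9 -0.   0.4]
 [ 0.  -1.  -0. ]]
```

View pics/scene0z.png

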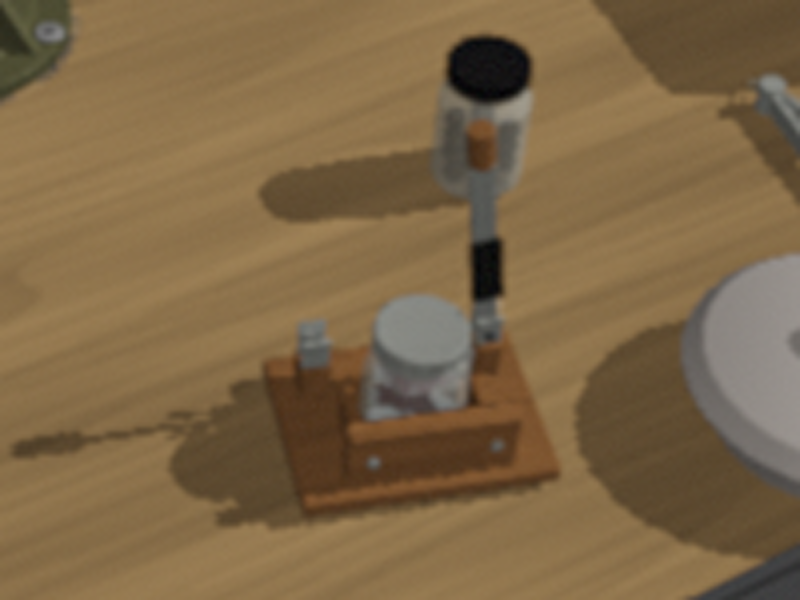

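View pics/side0z.png

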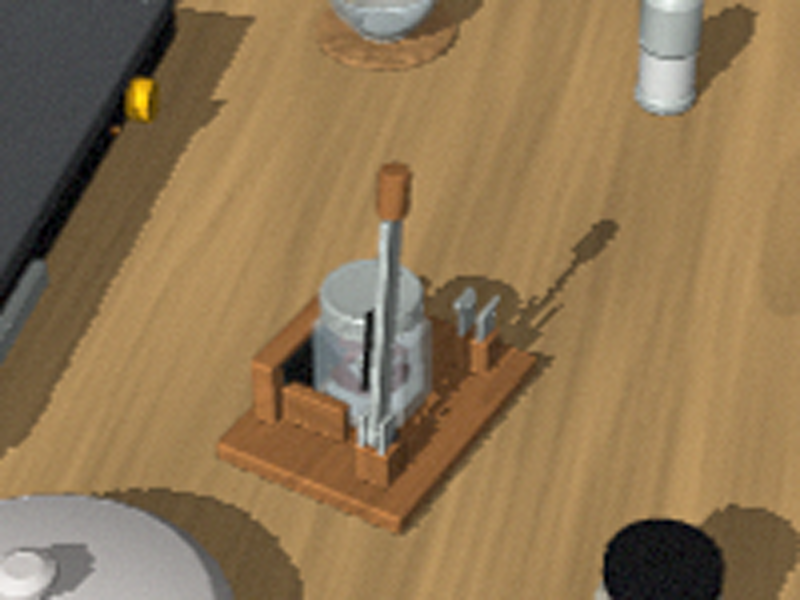

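```bash
python3 - <<'E'
from plant import vision
from h import *
from scipy.optimize import least_squares
np.set_printoptions(precision=2,suppress=True)
a=vision.camera_model("scene");b=vision.camera_model("side")
za=lambda x,y:(265+x/4,150+y/4); zb=lambda x,y:(210+x/4,175+y/4)
def pts(q):
    x,y,t,phi,xf=q[:5]
    L={}
    L['lid']=(0,0,103);L['mouth']=(0,0,98)
    L['catch']=(-39.5,-58,54);L['pivot']=(-39.5,58,54)
    L['grip']=(-39.5,58-160*np.cos(phi),54+160*np.sin(phi))
    L['rim']=(30,0,95)
    L['fl']=(xf,85,20);L['fr']=(xf,-85,20);L['bl']=(xf+130,85,20);L['br']=(xf+130,-85,20)
    c,s=np.cos(t),np.sin(t)
    return {k:(x+c*p[0]-s*p[1],y+s*p[0]+c*p[1],p[2]) for k,p in L.items()}
obs=[('lid',a,za(421,325)),('lid',b,zb(372,287)),('catch',a,za(313,340)),('catch',b,zb(478,315)),('grip',a,za(481,146)),('grip',b,zb(394,192)),
('pivot',b,zb(378,432)),('pivot',a,za(487,328)),('br',a,za(308,500)),('bl',a,za(557,468)),('bl',b,zb(220,448)),('fl',b,zb(400,518)),('fr',b,zb(543,355)),('fr',a,za(264,365)),
('rim',a,(373.7,241.7)),('rim',b,(292,245.5)),('catch',a,(340.6,239.3)),('catch',b,(328.4,253.6)),('grip',a,(382,184.4)),('grip',b,(307.1,223.4)),('mouth',a,(369.6,228.7)),('mouth',b,(303.6,249.7))]
# allow per-camera pixel offset w/ prior
def f(q):
    P=pts(q); o={id(a):q[5:7],id(b):q[7:9]}
    return np.concatenate([proj(m,P[k])+o[id(m)]-uv for k,m,uv in obs]+[q[5:9]])
r=least_squares(f,[546,105,-.3,1.57,-65,0,0,0,0],loss='soft_l1')
print(r.x)
for (k,m,uv),e in zip(obs,f(r.x).reshape(-1,2)): print(k,'scene' if m is a else 'side',e)
for k,p in pts(r.x).items(): print(k,np.array(p))
E
```

```text
[552.06  99.55  -0.31   1.45 -71.     0.07   0.14   0.09  -0.08]
lid scene [-0.09  0.19]
lid side [-0.13  0.39]
catch scene [-0.21  1.81]
catch side [-0.35  1.17]
grip scene [-0.21 -0.77]
grip side [-0.03 -0.09]
pivot side [ 0.2  -0.38]
pivot scene [-0.75 -1.12]
br scene [-1.2   0.56]
bl scene [ 1.3  -1.12]
bl side [-1.21 -1.32]
fl side [0.53 0.67]
fr side [-0.63 -0.34]
fr scene [-0.96 -2.73]
rim scene [-0.64  0.6 ]
rim side [0.22 0.29]
catch scene [ 2.44 -2.49]
catch side [0.75 1.32]
grip scene [3.04 1.33]
grip side [ 1.37 -0.49]
mouth scene [0.39 4.13]
mouth side [-0.7  -0.91]
lid [552.06  99.55 103.  ]
mouth [552.06  99.55  98.  ]
catch [496.57  56.6   54.  ]
pivot [532.42 166.92  54.  ]
grip [526.25 147.95 212.75]
rim [580.59  90.28  95.  ]
fl [510.81 202.33  20.  ]
fr [458.27  40.66  20.  ]
bl [634.44 162.15  20.  ]
br [581.9    0.48  20.  ]
```

```bash
cat >> h.py <<'E'
H0=np.array([552.06,99.55]);TH=-0.31
def h2w(p,H=H0,t=TH):
    c,s=np.cos(t),np.sin(t); return np.array([H[0]+c*p[0]-s*p[1],H[1]+s*p[0]+c*p[1],p[2]])
def w2h(p,H=H0,t=TH):
    c,s=np.cos(t),np.sin(t); d=np.array(p[:2])-H; return np.array([c*d[0]+s*d[1],-s*d[0]+c*d[1],p[2]])
def go(s,targets,yaw=None):
    M=rot(s["tool_rot"]); y0=np.arctan2(M[1,0],M[0,0])
    print("t",s["time"],"pos",s["ee_pos"].round(1),"h",w2h(s["ee_pos"]).round(1),"yaw",y0.round(3),"F",s["contact_force"].round(1),"M",s["moment"].round(2),"w",round(s["gripper_width"],1),"ydown",M[:,1].round(3))
    if yaw is not None: print(" twist",round((-(yaw-y0)+np.pi/2)%np.pi-np.pi/2,3))
    for t in targets: print(" dp",((M.T@(np.array(t)-s["ee_pos"]))/1000).round(4))
E
python3 - <<'E'
from plant import state
from h import *
s=state()
go(s,[(400,-400,270),(500,-150,270),(520,100,270),h2w((-39.5,78,270)),h2w((-39.5,78,195))],TH)
for n in ["j"]: print(s["joint_positions"].round(2))
E
```

```text
t 1.35 pos [ 228.9 -608.4  231.4] h [ -91.8 -772.8  231.4] yaw -1.211 F [ 0.6 -0.1 -0.2] M [ 0.01  0.03 -0.01] w 85.3 ydown [ 0. -0. -1.]
 twist -0.901
 dp [-0.1348 -0.0386  0.2336]
 dp [-0.3336 -0.0387  0.4152]
 dp [-0.5605 -0.0387  0.5219]
 dp [-0.6345 -0.0387  0.5692]
 dp [-0.6345  0.0363  0.5692]
[ 1.23  0.32 -0.07  1.45  0.02  1.37 -0.06]
```

Emit:
{"fn": "servo_tool", "kwargs": {
  "fingers": [0,0,0,0,0],
  "dp": [
    [-0.025,-0.038,0.04],
    [-0.055,-0.038,0.09],
    [-0.08,-0.038,0.14],
    [-0.11,-0.038,0.19],
    [-0.135,-0.038,0.233]
  ],
  "twist": [0,0,0,0,0],
  "force": 30
}}

```text
time: 1.98
ee_pos: [400.9, -397.9, 269.6]
tool_rot: [0.582, -0.582, 0.402, -0.402]
contact_force: [-0.1, 0.4, -0.2]
gripper_width: 0.0
```

Emit:
{"fn": "servo_tool", "kwargs": {
  "fingers": [0,0,0,0,0],
  "dp": [
    [-0.04,0,0.036],
    [-0.08,0,0.073],
    [-0.12,0,0.11],
    [-0.16,0,0.145],
    [-0.2,0,0.182]
  ],
  "twist": [0,0,0,0,0]
}}

```text
time: 2.6
ee_pos: [499.7, -147.3, 269.6]
tool_rot: [-0.581, 0.581, -0.402, 0.403]
contact_force: [1.3, -0.1, -1.0]
gripper_width: -0.1
```

Emit:
{"fn": "servo_tool", "kwargs": {
  "fingers": [0,0,0,0,0],
  "dp": [
    [-0.055,0,0.025],
    [-0.11,0,0.05],
    [-0.165,0,0.078],
    [-0.22,0,0.1],
    [-0.227,0,0.107]
  ],
  "twist": [-0.15,-0.3,-0.45,-0.6,-0.75]
}}

```text
time: 3.22
ee_pos: [518.6, 107.5, 270.0]
tool_rot: [0.69, -0.689, 0.157, -0.157]
contact_force: [-0.3, -0.0, -0.8]
gripper_width: -0.1
```

```bash
python3 - <<'E'
from plant import state
from h import *
s=state()
go(s,[h2w((-39.5,80,270)),h2w((-39.5,80,195))],TH)
print(s["joint_positions"].round(2))
E
```

```text
t 3.225 pos [518.6 107.5 270. ] h [-34.3  -2.6 270. ] yaw -0.447 F [-0.3 -0.  -0.8] M [-0.02  0.05 -0.02] w -0.1 ydown [ 0.001  0.002 -1.   ]
 twist -0.137
 dp [-0.0164  0.0001  0.0811]
 dp [-0.0164  0.0751  0.081 ]
[ 0.43  0.09 -0.72  1.67  0.06  1.4  -0.75]
```

Emit:
{"fn": "servo_tool", "kwargs": {
  "fingers": [0,0,0,0,0],
  "dp": [
    [-0.01,0,0.05],
    [-0.0164,0,0.081],
    [-0.0164,0.025,0.081],
    [-0.0164,0.05,0.081],
    [-0.0164,0.075,0.081]
  ],
  "twist": [-0.07,-0.137,-0.137,-0.137,-0.137]
}}

```text
time: 3.85
ee_pos: [540.9, 181.3, 193.6]
tool_rot: [-0.698, 0.698, -0.114, 0.114]
contact_force: [-0.5, 0.1, -0.5]
gripper_width: 0.2
```

```bash
python3 - <<'E'
from plant import state,vision
from h import *
s=state()
T=[]
for phi,r in [(1.4,150),(1.25,150),(1.1,152),(.95,154),(.8,156),(.65,158),(.5,160),(.35,162),(.2,162),(.1,162),(0.04,162)]:
    y=58-r*np.cos(phi)+9*np.sin(phi)+11; z=54+r*np.sin(phi)+9*np.cos(phi)
    T.append(h2w((-39.5,y,z)))
go(s,T,TH)
im=vision.snapshot("side"); cv2.imwrite("pics/side1.png",cv2.resize(im[140:330,200:440,::-1],None,fx=3,fy=3))
E
```

```text
t 3.85 pos [540.9 181.3 193.6] h [-35.5  74.4 193.6] yaw -0.324 F [-0.5  0.1 -0.5] M [-0.   -0.01 -0.01] w 0.2 ydown [ 0. -0. -1.]
 twist -0.014
 dp [-0.0037 -0.0097 -0.0221]
 dp [-0.0034 -0.0056 -0.0442]
 dp [-0.0031  0.0001 -0.0664]
 dp [-0.0028  0.0091 -0.0877]
 dp [-0.0025  0.0214 -0.1077]
 dp [-0.0022  0.0368 -0.1258]
 dp [-0.002   0.055  -0.1416]
 dp [-0.0019  0.0756 -0.1546]
 dp [-0.0018  0.0986 -0.1625]
 dp [-0.0017  0.1145 -0.1658]
 dp [-0.0017  0.1241 -0.167 ]
```

View pics/side1.png

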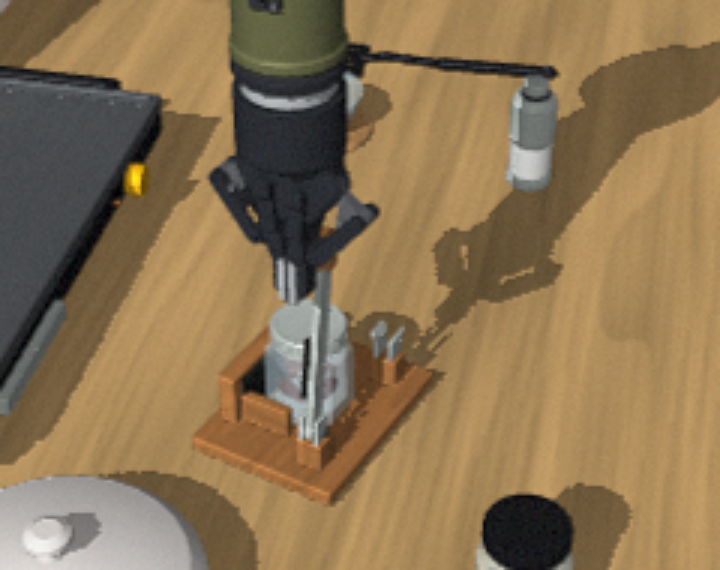

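```bash
python3 - <<'E'
from plant import state,vision
from h import *
s=state(); b=vision.camera_model("side");a=vision.camera_model("scene")
f=lambda p:((proj(b,p)-[200,140])*3).round()
print("tcp",f(s["ee_pos"]),"pad up30",f(s["ee_pos"]+[0,0,30]))
for phi in (1.3,1.45,1.57):
  for r in (140,160): print(phi,r,f(h2w((-39.5,58-r*np.cos(phi),54+r*np.sin(phi)))))
im=vision.snapshot("scene"); cv2.imwrite("pics/scene1.png",cv2.resize(im[110:290,270:470,::-1],None,fx=4,fy=3.2))
print((proj(a,s["ee_pos"])-[270,110])*[4,3.2])
E
```

```text
tcp [298. 299.] pad up30 [297. 265.]
1.3 140 [338. 263.]
1.3 160 [341. 238.]
1.45 140 [324. 273.]
1.45 160 [325. 249.]
1.57 140 [312. 284.]
1.57 160 [311. 262.]
[511.88408489 260.98949012]
```

View pics/scene1.png

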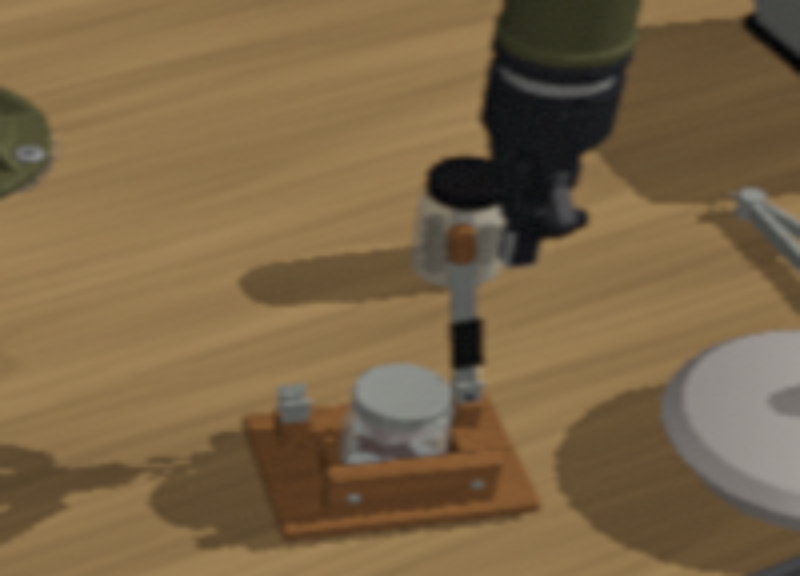

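Emit:
{"fn": "servo_tool", "kwargs": {
  "fingers": [0,0,0,0,0],
  "dp": [
    [-0.0035,-0.009,-0.01],
    [-0.0035,-0.0097,-0.022],
    [-0.0035,-0.0076,-0.033],
    [-0.0034,-0.0056,-0.044],
    [-0.0032,-0.0028,-0.055]
  ],
  "twist": [-0.014,-0.014,-0.014,-0.014,-0.014]
}}

```text
time: 4.58
ee_pos: [520.1, 129.2, 196.8]
tool_rot: [-0.699, 0.699, -0.109, 0.109]
contact_force: [0.6, 0.3, 0.2]
gripper_width: 0.1
```

Emit:
{"fn": "servo_tool", "kwargs": {
  "fingers": [0,0,0,0,0],
  "dp": [
    [0,0.0028,-0.0114],
    [0,0.0073,-0.022],
    [0,0.012,-0.0327],
    [0,0.018,-0.043],
    [0,0.024,-0.0527]
  ],
  "twist": [0,0,0,0,0]
}}

```text
time: 5.2
ee_pos: [504.0, 79.3, 172.6]
tool_rot: [-0.699, 0.699, -0.109, 0.109]
contact_force: [0.4, 0.4, -0.2]
gripper_width: -0.2
```

```bash
python3 - <<'E'
from plant import state,vision
from h import *
s=state(); 
T=[]
for phi,r in [(.65,158),(.57,159),(.5,160),(.42,161),(.35,162),(.27,162),(.2,162),(.13,162),(.07,162),(0.0,162)]:
    y=58-r*np.cos(phi)+9*np.sin(phi)+11; z=54+r*np.sin(phi)+9*np.cos(phi)
    T.append(h2w((-39.5,y,z)))
go(s,T,TH)
im=vision.snapshot("scene"); cv2.imwrite("pics/scene2.png",cv2.resize(im[110:290,270:470,::-1],None,fx=4,fy=3.2))
E
```

```text
t 5.2 pos [504.   79.3 172.6] h [-39.6 -34.  172.6] yaw -0.31 F [ 0.4  0.4 -0.2] M [-0.04  0.02  0.01] w -0.2 ydown [-0. -0. -1.]
 twist -0.0
 dp [ 0.0001  0.0158 -0.0173]
 dp [ 0.0001  0.0252 -0.026 ]
 dp [ 0.0001  0.034  -0.0331]
 dp [ 0.0001  0.0447 -0.0403]
 dp [ 0.0001  0.0546 -0.0461]
 dp [ 0.0001  0.0667 -0.0507]
 dp [ 0.0001  0.0776 -0.054 ]
 dp [ 0.0001  0.0887 -0.0565]
 dp [ 0.0001  0.0983 -0.058 ]
 dp [ 1.000e-04  1.096e-01 -5.900e-02]
```

View pics/scene2.png

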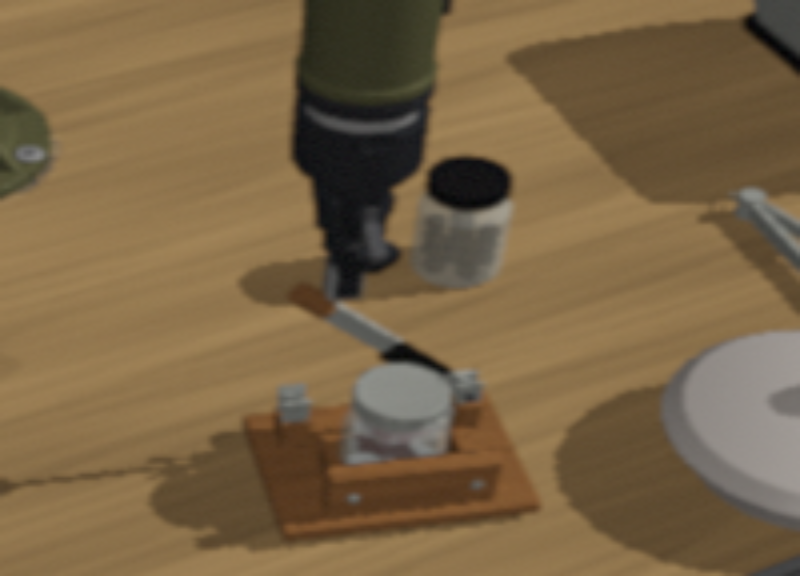

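The bar now leans at about 0.7 rad under the fingertips (grip near 310,298 in the crop). Next I follow it down.

Emit:
{"fn": "servo_tool", "kwargs": {
  "fingers": [0,0,0,0,0],
  "dp": [
    [0,0.007,-0.009],
    [0,0.0158,-0.0173],
    [0,0.025,-0.026],
    [0,0.034,-0.033],
    [0,0.0447,-0.0403]
  ],
  "twist": [0,0,0,0,0]
}}

```text
time: 5.88
ee_pos: [491.9, 41.1, 127.7]
tool_rot: [-0.699, 0.699, -0.109, 0.109]
contact_force: [0.3, 0.1, 0.5]
gripper_width: 0.1
```

Emit:
{"fn": "servo_tool", "kwargs": {
  "fingers": [0,0,0,0,0],
  "dp": [
    [0,0.01,-0.006],
    [0,0.022,-0.0104],
    [0,0.033,-0.0137],
    [0,0.044,-0.016],
    [0,0.0536,-0.018]
  ],
  "twist": [0,0,0,0,0]
}}

```text
time: 6.5
ee_pos: [486.4, 24.4, 74.0]
tool_rot: [0.699, -0.699, 0.109, -0.109]
contact_force: [0.6, -0.3, -0.6]
gripper_width: 0.1
```

Emit:
{"fn": "servo_tool", "kwargs": {
  "fingers": [0,0,0,0,0],
  "dp": [
    [0,0.003,-0.0005],
    [0,0.006,-0.0005],
    [0,0.009,-0.0005],
    [0,0.011,-0.0005],
    [0,0.011,-0.0005]
  ],
  "twist": [0,0,0,0,0]
}}

```text
time: 7.12
ee_pos: [486.3, 24.0, 63.8]
tool_rot: [-0.699, 0.699, -0.109, 0.109]
contact_force: [-1.3, 0.4, 0.9]
gripper_width: 0.0
```

```bash
python3 - <<'E'
from plant import state,vision
from h import *
s=state(); 
go(s,[],TH)
im=vision.snapshot("scene"); cv2.imwrite("pics/scene3.png",cv2.resize(im[110:290,270:470,::-1],None,fx=4,fy=3.2))
im=vision.snapshot("side"); cv2.imwrite("pics/side3.png",cv2.resize(im[140:330,200:440,::-1],None,fx=3,fy=3))
E
```

```text
t 7.125 pos [486.3  24.   63.8] h [-39.6 -92.   63.8] yaw -0.31 F [-1.3  0.4  0.9] M [ 0.01 -0.02  0.01] w 0.0 ydown [-0. -0. -1.]
 twist 0.0
```

View pics/scene3.png

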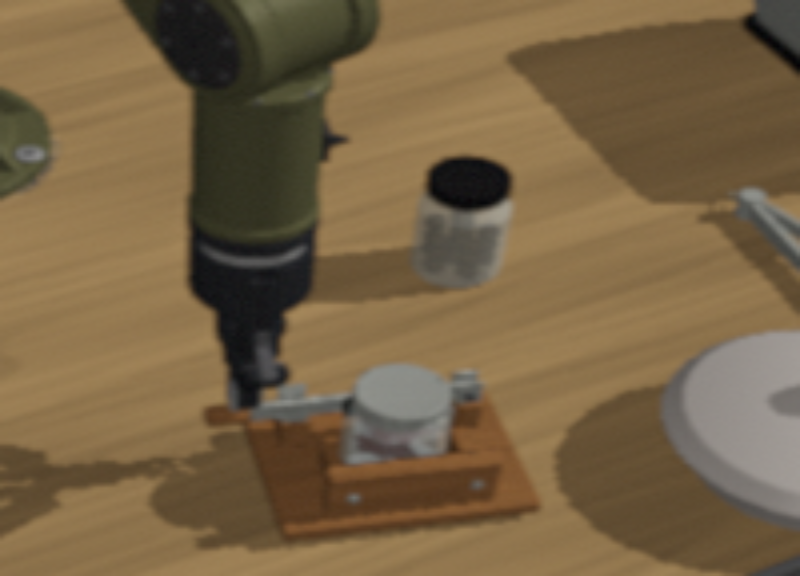

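View pics/side3.png

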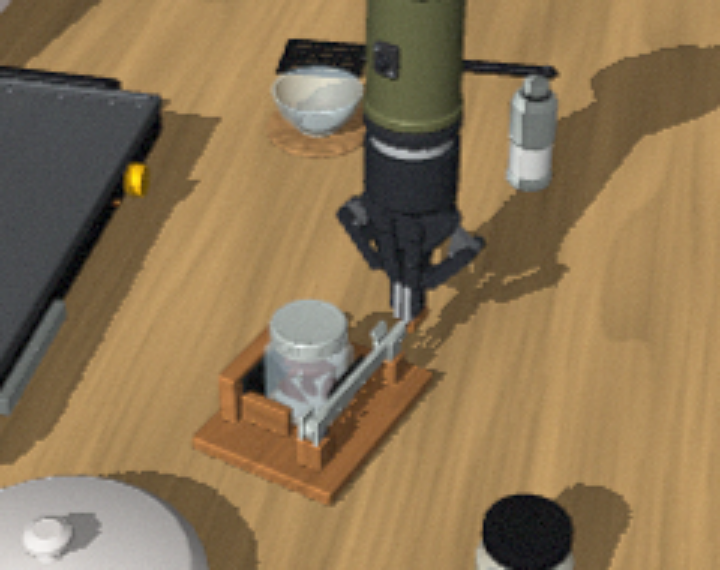

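Emit:
{"fn": "servo_tool", "kwargs": {
  "fingers": [0,0,0],
  "dp": [
    [0,0.002,0],
    [0,0.004,0],
    [0,0.004,0]
  ],
  "twist": [0,0,0]
}}

```text
time: 7.6
ee_pos: [487.0, 23.9, 62.1]
tool_rot: [-0.698, 0.699, -0.109, 0.109]
contact_force: [-5.9, -0.6, 20.1]
gripper_width: -0.1
```

Emit:
{"fn": "servo_tool", "kwargs": {
  "fingers": [0,0,0.5,1,1],
  "dp": [
    [0,-0.03,0],
    [0,-0.08,0],
    [0,-0.13,0],
    [0.02,-0.14,0.04],
    [0.0395,-0.14,0.09]
  ],
  "twist": [0,0,0,0,0]
}}

```text
time: 8.22
ee_pos: [553.5, 96.6, 201.8]
tool_rot: [-0.698, 0.699, -0.109, 0.112]
contact_force: [0.1, -0.9, -0.8]
gripper_width: 54.3
```

Emit:
{"fn": "servo_tool", "kwargs": {
  "fingers": [1,1],
  "dp": [
    [0,0,0.002],
    [0,0,0.002]
  ],
  "twist": [0,0]
}}

```text
time: 8.48
ee_pos: [551.5, 99.4, 199.2]
tool_rot: [-0.698, 0.699, -0.109, 0.108]
contact_force: [-0.4, 0.1, -0.1]
gripper_width: 85.0
```

```bash
cat >> h.py <<'E'
def wcam(m,s):
    M=rot(s["tool_rot"]);T=m["tool_from_camera"]
    q=R.from_matrix(M@T[:3,:3]).as_quat()
    return dict(K=m["K"],position=s["ee_pos"]+M@T[:3,3],orientation=[q[3],q[0],q[1],q[2]])
E
python3 - <<'E'
from plant import state,vision,finder
from h import *
s=state(); 
go(s,[h2w((0,0,200))],TH)
print(s["joint_positions"].round(2))
m=wcam(vision.camera_model("wrist"),s)
im=vision.snapshot("wrist"); cv2.imwrite("pics/w4.png",im[:,:,::-1])
for n,z in [("lid_center",95),("lid_rim",95),("bar_grip",54),("holder_catch",54),("holder_pivot",54),("jar_mouth",98)]:
    for q in finder.tip_of("wrist",n)[:1]: w=atz(ray(m,q["uv"]),z);print(n,q,w.round(1),w2h(w).round(1),"model",proj(m,h2w((0,0,103))).round())
E
```

```text
t 8.475 pos [551.5  99.4 199.2] h [ -0.5  -0.3 199.2] yaw -0.309 F [-0.4  0.1 -0.1] M [-0.07 -0.02  0.01] w 85.0 ydown [-0.001 -0.    -1.   ]
 twist 0.001
 dp [ 0.0005 -0.0008  0.0003]
[ 0.44  0.22 -0.76  1.7   0.16  1.29 -0.66]
lid_center {'uv': [322.1, 247.1], 'confidence': 0.68} [552.6  98.8  95. ] [ 0.8 -0.5 95. ] model [321. 250.]
lid_rim {'uv': [266.8, 305.1], 'confidence': 0.48} [505.6  71.7  95. ] [-35.7 -40.7  95. ] model [321. 250.]
bar_grip {'uv': [271.5, 353.7], 'confidence': 0.8} [483.1  13.9  54. ] [ -39.5 -102.7   54. ] model [321. 250.]
holder_catch {'uv': [268.5, 303.1], 'confidence': 0.98} [495.9  56.3  54. ] [-40.3 -58.3  54. ] model [321. 250.]
holder_pivot {'uv': [263.7, 150.5], 'confidence': 0.64} [531.8 165.2  54. ] [-39.3  56.3  54. ] model [321. 250.]
```

View pics/w4.png

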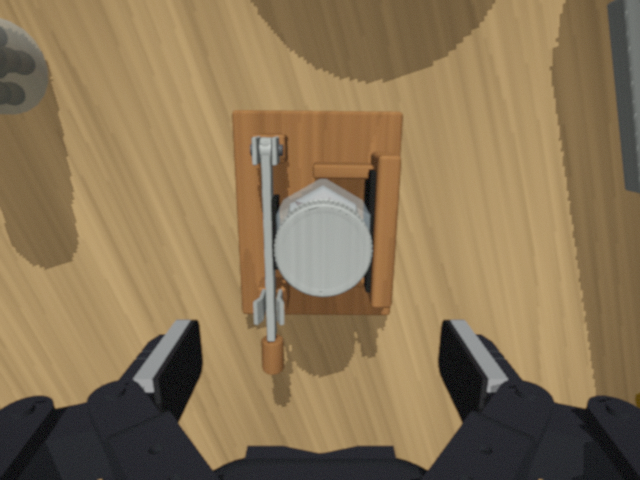

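Emit:
{"fn": "servo_tool", "kwargs": {
  "fingers": [1,1,1,1,1],
  "dp": [
    [0.001,0.03,0],
    [0.001,0.06,0],
    [0.001,0.085,0],
    [0.001,0.105,0],
    [0.001,0.117,0]
  ],
  "twist": [0,0,0,0,0]
}}

```text
time: 9.45
ee_pos: [552.7, 98.9, 81.9]
tool_rot: [-0.698, 0.699, -0.109, 0.109]
contact_force: [-0.1, -1.1, 0.9]
gripper_width: 85.3
```

Emit:
{"fn": "servo_tool", "kwargs": {
  "fingers": [0.8,0.6,0.6,0.6],
  "dp": [
    [0,0,0],
    [0,0,0],
    [0,0,0],
    [0,0,0]
  ],
  "twist": [0,0,0,0],
  "force": 25
}}

```text
time: 9.95
ee_pos: [553.5, 99.5, 83.5]
tool_rot: [0.699, -0.699, 0.109, -0.11]
contact_force: [-0.4, 0.4, 1.0]
gripper_width: 58.9
```

```bash
python3 - <<'E'
from plant import state,vision,finder
from h import *
s=state(); 
go(s,[h2w((0,0,82))],TH)
im=vision.snapshot("wrist"); cv2.imwrite("pics/w5.png",im[:,:,::-1])
im=vision.snapshot("side"); cv2.imwrite("pics/side5.png",cv2.resize(im[140:330,200:440,::-1],None,fx=3,fy=3))
E
```

```text
t 9.95 pos [553.5  99.5  83.5] h [ 1.4  0.3 83.5] yaw -0.31 F [-0.4  0.4  1. ] M [ 0.13  0.04 -0.02] w 58.9 ydown [ 0.001  0.    -1.   ]
 twist 0.0
 dp [-0.0014  0.0015 -0.0003]
```

View pics/w5.png

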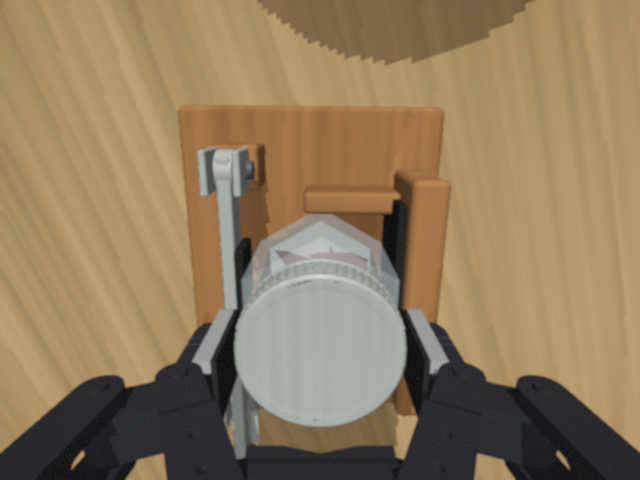

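View pics/side5.png

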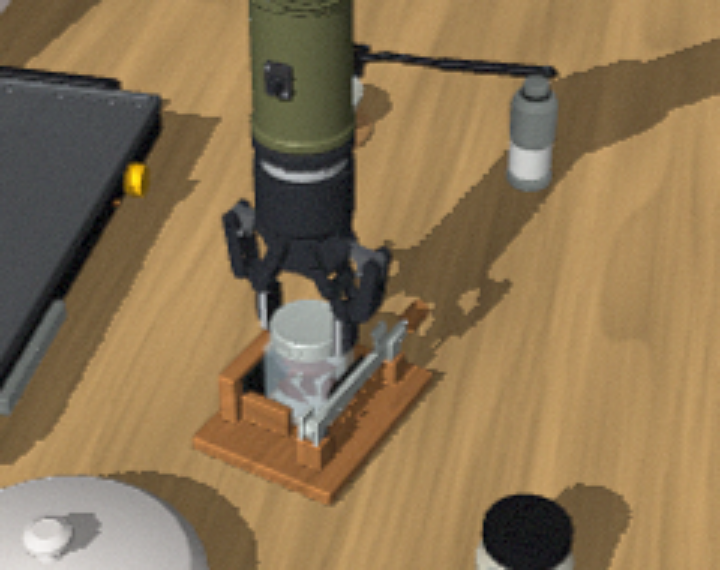

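Emit:
{"fn": "servo_tool", "kwargs": {
  "fingers": [0.4,0.4,0.4],
  "dp": [
    [0,0,0],
    [0,0,0],
    [0,0,0]
  ],
  "twist": [0,0,0],
  "force": 85
}}

```text
time: 10.42
ee_pos: [553.5, 99.4, 84.0]
tool_rot: [0.699, -0.699, 0.109, -0.11]
contact_force: [-1.0, -0.0, 6.6]
gripper_width: 57.6
```

```bash
python3 - <<'E'
from plant import state
from h import *
go(state(),[])
E
```

```text
t 10.425 pos [553.5  99.4  84. ] h [ 1.4  0.3 84. ] yaw -0.31 F [-1.  -0.   6.6] M [0.01 0.38 0.  ] w 57.6 ydown [ 0.001 -0.    -1.   ]
```

Emit:
{"fn": "servo_tool", "kwargs": {
  "fingers": [0.4,0.4,0.4],
  "dp": [
    [0,-0.001,0],
    [0,-0.002,0],
    [0,-0.002,0]
  ],
  "twist": [-0.07,-0.14,-0.2]
}}

```text
time: 10.8
ee_pos: [552.7, 98.9, 84.3]
tool_rot: [0.706, -0.706, 0.039, -0.038]
contact_force: [-0.1, 0.4, -0.7]
gripper_width: 57.6
```

```bash
python3 - <<'E'
from plant import state
from h import *
go(state(),[])
E
```

```text
t 10.8 pos [552.7  98.9  84.3] h [ 0.8 -0.4 84.3] yaw -0.109 F [-0.1  0.4 -0.7] M [ 0.07 -0.09 -0.31] w 57.6 ydown [-0.001  0.    -1.   ]
```

Emit:
{"fn": "servo_tool", "kwargs": {
  "fingers": [0.4,0.4,0.4,0.4,0.4],
  "dp": [
    [0,0,0],
    [0,-0.0003,0],
    [0,-0.0003,0],
    [0,-0.0005,0],
    [0,-0.0005,0]
  ],
  "twist": [-0.08,-0.16,-0.24,-0.32,-0.4]
}}

```text
time: 11.42
ee_pos: [552.4, 98.6, 84.8]
tool_rot: [-0.699, 0.7, 0.102, -0.103]
contact_force: [-0.7, -0.9, -1.0]
gripper_width: 57.4
```

```bash
python3 - <<'E'
from plant import state,vision
from h import *
go(state(),[])
im=vision.snapshot("wrist"); cv2.imwrite("pics/w6.png",im[:,:,::-1])
im=vision.snapshot("scene"); cv2.imwrite("pics/scene6.png",cv2.resize(im[110:290,270:470,::-1],None,fx=4,fy=3.2))
E
```

```text
t 11.425 pos [552.4  98.6  84.8] h [ 0.6 -0.8 84.8] yaw 0.292 F [-0.7 -0.9 -1. ] M [-0.01  0.12 -0.35] w 57.4 ydown [-0.001 -0.001 -1.   ]
```

View pics/w6.png

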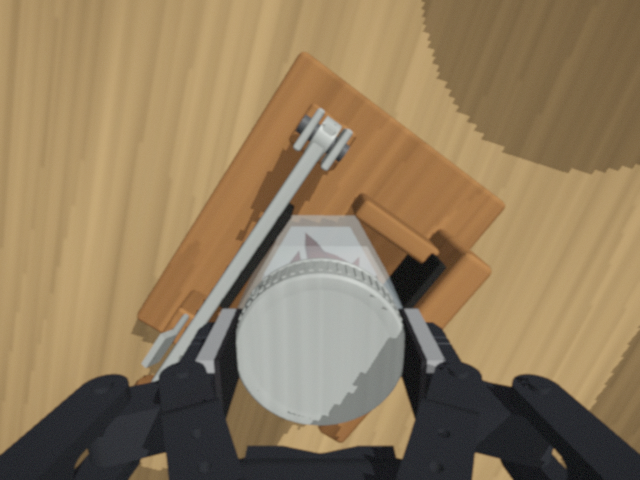

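Emit:
{"fn": "servo_tool", "kwargs": {
  "fingers": [0.4,0.4,0.4,0.4,0.4],
  "dp": [
    [0,0,0],
    [0,-0.0003,0],
    [0,-0.0003,0],
    [0,-0.0005,0],
    [0,-0.0005,0]
  ],
  "twist": [-0.08,-0.16,-0.24,-0.32,-0.4]
}}

```text
time: 12.15
ee_pos: [552.4, 99.1, 85.4]
tool_rot: [0.666, -0.665, -0.239, 0.24]
contact_force: [-1.4, 0.6, 0.2]
gripper_width: 57.3
```

```bash
python3 - <<'E'
from plant import state,vision
from h import *
go(state(),[])
E
```

```text
t 12.15 pos [552.4  99.1  85.4] h [ 0.4 -0.3 85.4] yaw 0.69 F [-1.4  0.6  0.2] M [ 0.03  0.29 -0.19] w 57.3 ydown [-0.001 -0.    -1.   ]
```

Emit:
{"fn": "servo_tool", "kwargs": {
  "fingers": [0.4,0.4],
  "dp": [
    [0,0,0],
    [0,0,0]
  ],
  "twist": [-0.04,-0.08]
}}

```text
time: 12.4
ee_pos: [552.4, 99.1, 85.7]
tool_rot: [0.655, -0.655, -0.265, 0.266]
contact_force: [-4.2, -0.4, 1.6]
gripper_width: 57.5
```

```bash
python3 - <<'E'
from plant import state,vision
from h import *
go(state(),[])
E
```

```text
t 12.4 pos [552.4  99.1  85.7] h [ 0.5 -0.3 85.7] yaw 0.771 F [-4.2 -0.4  1.6] M [-0.04  0.69 -0.21] w 57.5 ydown [-0.001 -0.    -1.   ]
```

Emit:
{"fn": "servo_tool", "kwargs": {
  "fingers": [0.4,0.4],
  "dp": [
    [0,0,0],
    [0,0,0]
  ],
  "twist": [-0.03,-0.06]
}}

```text
time: 12.65
ee_pos: [552.4, 99.1, 86.2]
tool_rot: [-0.647, 0.647, 0.285, -0.286]
contact_force: [-6.0, -0.9, 7.2]
gripper_width: 57.2
```

```bash
python3 - <<'E'
from plant import state,vision
from h import *
go(state(),[])
E
```

```text
t 12.65 pos [552.4  99.1  86.2] h [ 0.5 -0.3 86.2] yaw 0.832 F [-6.  -0.9  7.2] M [-0.24  1.25 -0.15] w 57.2 ydown [-0.001 -0.001 -1.   ]
```

Emit:
{"fn": "servo_tool", "kwargs": {
  "fingers": [0.4,0.4],
  "dp": [
    [0,-0.001,0],
    [0,-0.002,0]
  ],
  "twist": [-0.03,-0.06]
}}

```text
time: 12.9
ee_pos: [553.3, 99.3, 87.8]
tool_rot: [-0.638, 0.638, 0.305, -0.305]
contact_force: [-2.0, 0.2, -0.4]
gripper_width: 56.9
```

```bash
python3 - <<'E'
from plant import state,vision
from h import *
go(state(),[])
im=vision.snapshot("wrist"); cv2.imwrite("pics/w7.png",im[:,:,::-1])
im=vision.snapshot("side"); cv2.imwrite("pics/side7.png",cv2.resize(im[180:290,260:360,::-1],None,fx=6,fy=5))
E
```

```text
t 12.9 pos [553.3  99.3  87.8] h [ 1.2  0.1 87.8] yaw 0.892 F [-2.   0.2 -0.4] M [ 0.06  0.24 -0.03] w 56.9 ydown [ 0.001  0.    -1.   ]
```

View pics/w7.png

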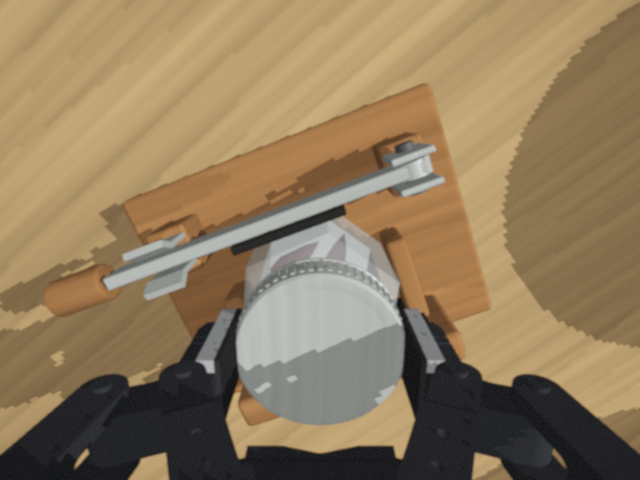

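View pics/side7.png

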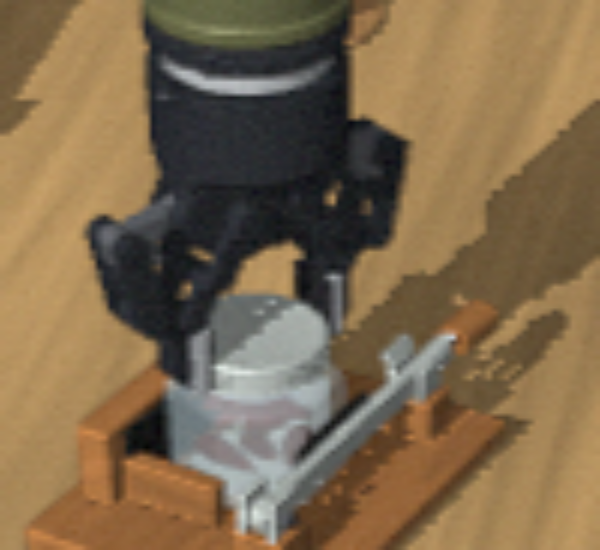

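Emit:
{"fn": "servo_tool", "kwargs": {
  "fingers": [0.4,0.4,0.4],
  "dp": [
    [0,-0.002,0],
    [0,-0.004,0],
    [0,-0.005,0]
  ],
  "twist": [0,0,0]
}}

```text
time: 13.38
ee_pos: [553.3, 99.2, 93.1]
tool_rot: [-0.638, 0.638, 0.305, -0.304]
contact_force: [-1.0, -0.2, -1.2]
gripper_width: 57.4
```

```bash
python3 - <<'E'
from plant import state,vision
from h import *
go(state(),[])
im=vision.snapshot("side"); cv2.imwrite("pics/side8.png",cv2.resize(im[180:290,260:360,::-1],None,fx=6,fy=5))
E
```

```text
t 13.375 pos [553.3  99.2  93.1] h [ 1.3  0.  93.1] yaw 0.89 F [-1.  -0.2 -1.2] M [-0.02  0.2   0.03] w 57.4 ydown [ 0.001 -0.    -1.   ]
```

View pics/side8.png

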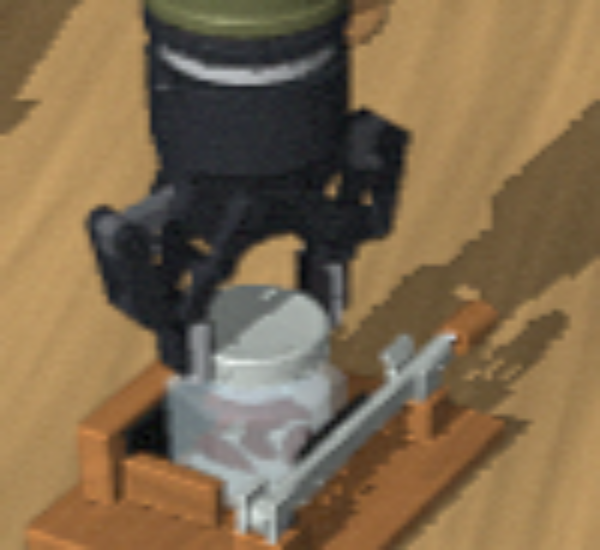

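The lid (near 270,320) has risen and the jar has stayed down, with only about 1 N on the wrist. I'll keep lifting.

Emit:
{"fn": "servo_tool", "kwargs": {
  "fingers": [0.4,0.4,0.4,0.4,0.4],
  "dp": [
    [0,-0.004,0],
    [0,-0.01,0],
    [0,-0.016,0],
    [0,-0.022,0],
    [0,-0.022,0]
  ],
  "twist": [0,0,0,0,0]
}}

```text
time: 14.05
ee_pos: [553.4, 99.3, 115.5]
tool_rot: [-0.638, 0.639, 0.305, -0.304]
contact_force: [0.2, 0.4, -0.8]
gripper_width: 57.3
```

```bash
python3 - <<'E'
from plant import state,vision,finder
from h import *
s=state();go(s,[])
im=vision.snapshot("side"); cv2.imwrite("pics/side9.png",cv2.resize(im[160:300,240:380,::-1],None,fx=5,fy=4))
im2=vision.snapshot("scene"); cv2.imwrite("pics/scene9.png",im2[:,:,::-1])
c={n:vision.camera_model(n) for n in("scene","side")}
for t in ["lid_center","bar_grip","jar_center"]:
    rs=[]
    for n in c:
        q=finder.tip_of(n,t)
        if q: rs.append(ray(c[n],q[0]["uv"])); print(t,n,q[0])
    if len(rs)==2: print(tri(rs))
cv2.imwrite("pics/sidefull.png",im[:,:,::-1])
E
```

```text
t 14.05 pos [553.4  99.3 115.5] h [1.400e+00 1.000e-01 1.155e+02] yaw 0.89 F [ 0.2  0.4 -0.8] M [ 0.03 -0.11 -0.03] w 57.3 ydown [ 0.001 -0.    -1.   ]
lid_center scene {'uv': [369.1, 226.2], 'confidence': 0.75}
lid_center side {'uv': [301.1, 239.4], 'confidence': 0.9}
(array([554.80213814,  94.999899  , 123.83331474]), [np.float64(2.241343907402478), np.float64(2.241343907402446)])
bar_grip scene {'uv': [324.4, 238.0], 'confidence': 0.46}
bar_grip side {'uv': [337.5, 243.7], 'confidence': 0.78}
(array([482.384431  ,  10.73886568,  57.46364709]), [np.float64(1.8018745002851786), np.float64(1.8018745002851395)])
jar_center scene {'uv': [368.8, 245.8], 'confidence': 0.55}
jar_center side {'uv': [305.8, 264.1], 'confidence': 0.83}
(array([548.66716818,  99.68740006,  49.18018415]), [np.float64(3.535400002421014), np.float64(3.535400002421008)])
```

View pics/side9.png

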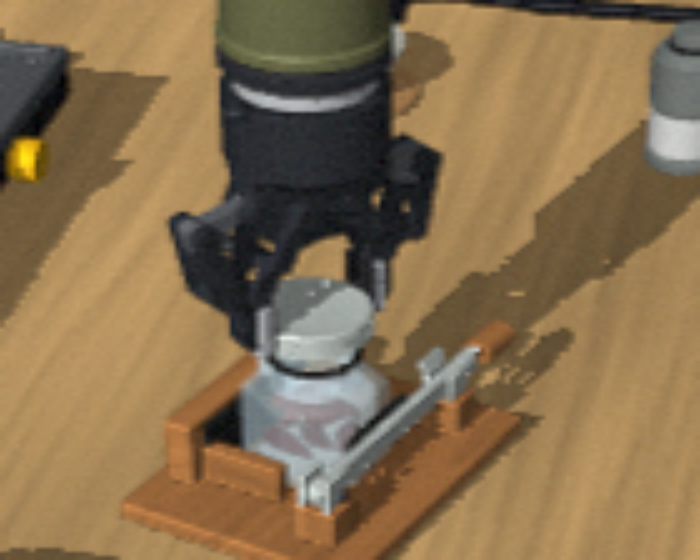

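View pics/scene9.png

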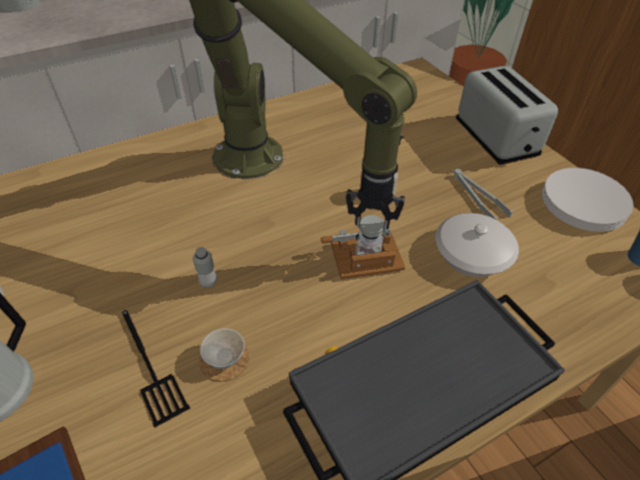

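```bash
python3 - <<'E'
import cv2
im=cv2.imread("pics/sidefull.png"); a=cv2.imread("pics/side0.png"); 
A=cv2.resize(im[215:275,270:345],None,fx=8,fy=8,interpolation=cv2.INTER_CUBIC)
cv2.imwrite("pics/z9.png",A)
b=cv2.imread("pics/scene9.png")[200:270,335:405]
cv2.imwrite("pics/z9b.png",cv2.resize(b,None,fx=8,fy=8,interpolation=cv2.INTER_CUBIC))
from plant import vision,state
im=vision.snapshot("wrist"); cv2.imwrite("pics/w9.png",im[:,:,::-1])
E
```

```text
(no output)
```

View pics/z9.png

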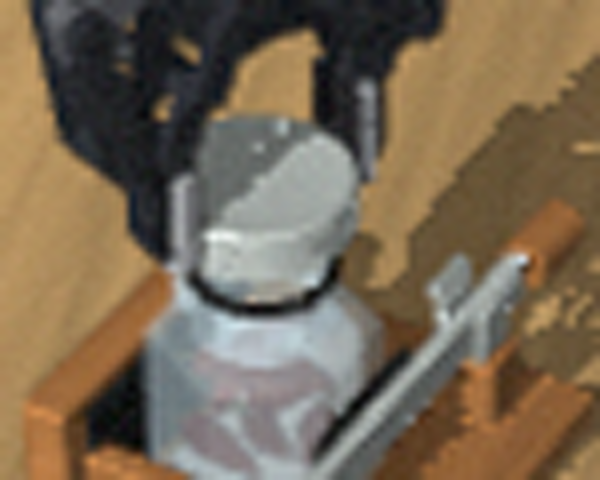

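View pics/z9b.png

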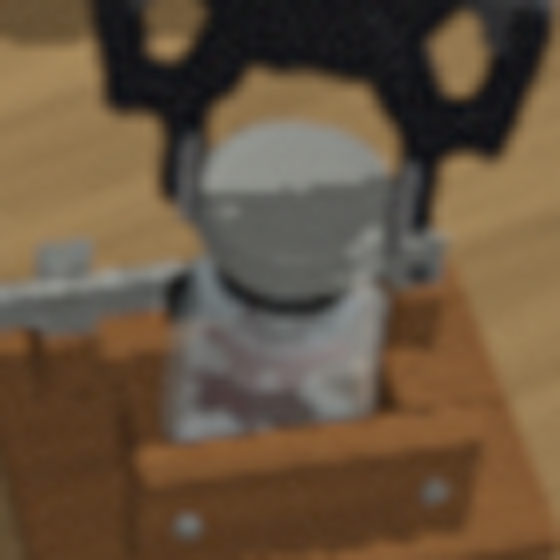

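View pics/w9.png

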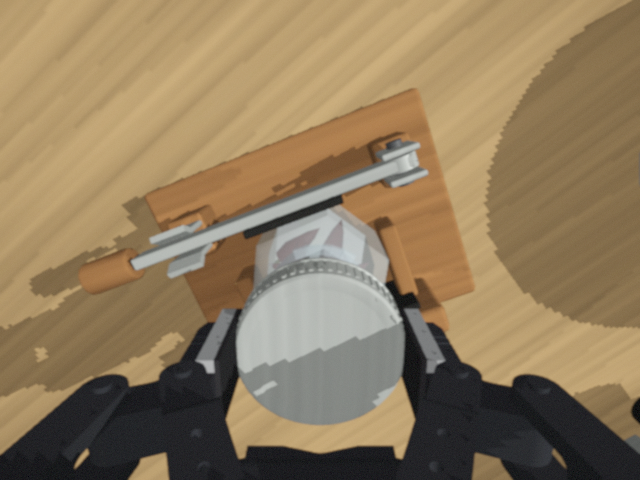

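```bash
python3 - <<'E'
from plant import vision,state
from h import *
for n,f,(x,y) in (("side","pics/sidefull.png",(270,215)),("scene","pics/scene9.png",(335,200))):
    m=vision.camera_model(n); im=cv2.imread(f)[y:y+65,x:x+75]; im=cv2.resize(im,None,fx=8,fy=8,interpolation=cv2.INTER_CUBIC)
    for z,r,c in ((134.5,30,(0,255,0)),(118.5,30,(255,255,0)),(98,23,(0,0,255))):
        P=np.array([(proj(m,(553+r*np.cos(t),99.4+r*np.sin(t),z))-[x,y]+.5)*8 for t in np.linspace(0,6.3,60)]).astype(np.int32)
        cv2.polylines(im,[P],True,c,1)
    cv2.imwrite(f"pics/ov_{n}.png",im)
E
```

```text
(no output)
```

View pics/ov_side.png

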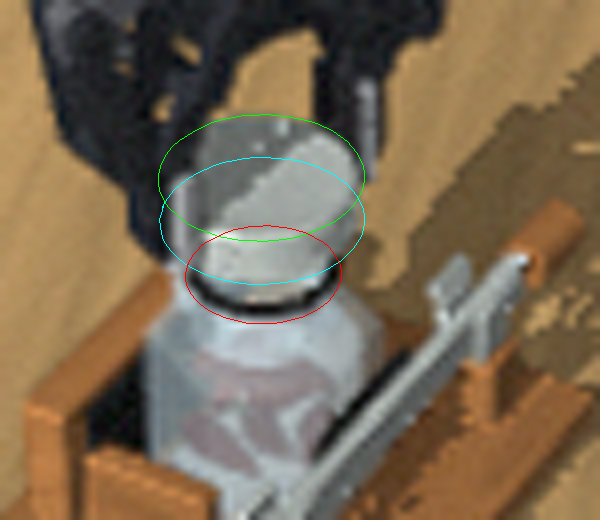

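View pics/ov_scene.png

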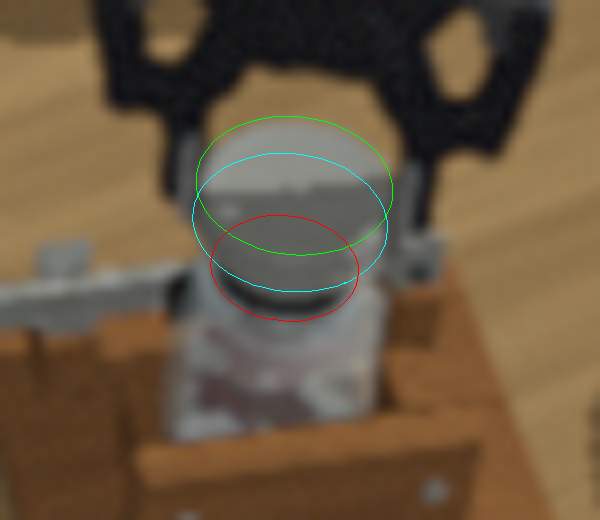

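```bash
python3 - <<'E'
from plant import job,state
print(state()["qvel"].round(3)); print(job.job_done())
E
```

```text
[ 0.     0.001  0.    -0.002  0.     0.001 -0.002]
the job is handed in; nothing more can be done
None
```

The jar is open and the job is handed in at about 14.5 s of the 51 s. The arm is still gripping the lid level, about 20 mm above the rim.

**What I did**
- I swung the bar down with the closed fingertips until it met its stop in the catch, where pressing on it gave about 20 N.
- I then gripped the lid at 85 N and turned it about 1.2 rad counter-clockwise. I stopped when the wrist torque fell from about 0.35 N m at most to nearly zero, and lifted it straight up.

**Last checks**
- **Lid:** outlines projected for a level lid with its lower edge at about 118 mm and for the jar rim at 98 mm match both fixed-camera pictures. The wrist picture shows no tilt or slip since the grasp.
- **Jar and bar:** the jar stands in its holder and the bar lies in the catch. The jar turned about 0.07 rad, which is its stated play.
- **Other things:** nothing appears to have moved in the scene picture, except that the arm partly hides the round jar there. Wrist force was under about 2 N at the end, and the highest reading was the 20 N press on the bar.

**What disagreed or stayed open**
- The networks' final two-camera points were a few millimetres off. They put the lid centre about 4 mm to the side, and the bar grip 3 mm higher than its closed height. I trusted the arm's own position and the outlines instead.
- When the grip tightened, the tool was pushed up 2 mm with about 7 N. I relieved this by raising it 2 mm before turning.
- When the lid came free there was a short moment of about 1.2 N m and 7 N. It disappeared once I followed the lid upward.

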